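# Chime and point out the butterfly specimen

### The arm

A 6-joint arm with a two-finger parallel gripper is mounted at the origin on the work surface. World frame = base frame: x ahead of the robot, y to its left, z up, the work surface at z = 0. Lengths are in m, angles in rad, forces in N, time in s.
With the tool pointing down it reaches from about 0.275 to 0.75 m from the base axis. Payload 10.2 kg.
Tool frame: the origin (TCP) lies between the finger pads, 19 mm behind the fingertips; this is the grasp point; z points along the fingers, y is the line along which they close (so a half turn about z gives the same grasp; the last joint's range is limited). The gripper opens to 85 mm and grips with 20 to 120 N. Pads are 22 mm wide; open, the fingers measure 114 mm over their backs; the gripper's body (76 mm by 85 mm) begins 54 mm behind the grasp point. The pads swing forward as they close: fully open they stand 13 mm farther back than shut.
Start: joints at [-1.441, 0.313, 1.498, -0, 1.331, -0.223], TCP at [0.181, -0.493, 0.25] pointing down, gripper open.
Joint ranges: [-2.94, 2.94], [-0.97, 2.17], [0.19, 2.56], [-1.23, 4.37], [0.02, 3.11], [-2.88, 2.88]. Speed limits (rad/s): [2.39, 2.39, 3.01, 3.14, 3.14, 3.14].

### API

Orientations are given as a unit quaternion [x, y, z, w].
In Python, from bench import env, kinematics, monitor, eyes, job gives the robot as it stands. The module is installed in compiled form; this text tells all that it offers. Calls block until the motion is done:
- env.reach(position, orientation): joint-space move of the TCP to a pose.
- env.movel(position, velocity=0.15, frame=None, guard=None): straight line of the TCP; frame=None keeps the orientation; velocity is the mean speed in m/s. With guard (N) it stops when the force on the tool has changed by that much, and returns True; else False.
- env.set_joints(angles): joint-space move.
- env.release() and env.close_gripper(effort=None): open the fingers fully, or close them until they stop; effort is the grip in N (None keeps the last).
- env.hold(seconds).
- kinematics.ik(position, orientation): joint angles nearest the present ones, or None.
- monitor.sense(): the state.
- eyes.grab_frame(name): name is "scene" or "top" or "wrist"; returns a dict with "frame" (480x640x3 uint8, red, green, blue), "mtx" (3x3 intrinsics, pixels), "k1" (the pictures are not rectified: a ray, as slopes to the right and down, at radius r is drawn at 1 + k1 r^2 times it, then the intrinsics apply), "view" (4x4, takes a point from world to camera coordinates). Camera axes: x right, y down, z forward; pixel columns grow to the right and rows downward; lengths in m; the calibration is good to about 2 mm. A picture is of the moment at which its call begins. There is no depth.
A pose or a line that the arm cannot do raises env.MotionError and nothing moves.
- job.hand_in(): hands the job in; it is judged then, once.
The state is a dict: "clock": time; "joints": joint angles; "qvel": joint speeds; "joint_efforts": joint torques, N m; "position": TCP position; "ee_rot": TCP orientation; "contact_force": force on the tool from outside, world axes, zero at the start; "ft_torque": the same for the moment, N m; "finger_gap": opening from 0.0 (shut) to 1.0 (fully open); "gripper_force": force on a finger pad.
Only numpy, scipy, OpenCV 4.12 (cv2) and the standard library are available. Lean on these libraries where they do the work, as an engineer would, in place of code of your own. Each camera call takes 0.05 s, during which the arm holds its last target. There are 200 camera calls.

### The job

Ring for the pupils' attention by pressing the red chime button down and letting it come up again, then show them the next specimen for the microscope: point at the blue butterfly block from just above its middle, fingers pointing down and a few centimetres off it, and hold still there for about three seconds. Finish while still pointing at it; do not touch or move any of the specimen blocks, the petri dish or the microscope.

Things in the scene. Friction and masses are not known exactly. Their poses are not given: they have to be found in the camera images.
- butterfly_block: a loose clear resin specimen block, 70 x 60 x 24 mm (x, y, z), about 120 g, lying flat on the table with a white underside and a blue butterfly with spread wings (seen from above) cast into it. Origin: centre of its underside; z up; the insect's head points along the block's +x
- butterfly_top (a point): centre of the top face of the blue butterfly block, 24 mm above the table; axes as the block's
- ladybird_block: a loose clear resin specimen block, 70 x 60 x 24 mm (x, y, z), about 120 g, lying flat on the table with a white underside and a red ladybird with black spots (seen from above) cast into it. Origin: centre of its underside; z up; the insect's head points along the block's +x
- ladybird_top (a point): centre of the top face of the red ladybird block, 24 mm above the table; axes as the block's
- stag_block: a loose clear resin specimen block, 70 x 60 x 24 mm (x, y, z), about 120 g, lying flat on the table with a white underside and a green stag beetle with black jaws (seen from above) cast into it. Origin: centre of its underside; z up; the insect's head points along the block's +x
- stag_top (a point): centre of the top face of the green stag beetle block, 24 mm above the table; axes as the block's
- chime (a joint): travel of the chime button's red cap in m: 0 up, 0.006 fully pressed; it is pressed straight down, takes about 4 N at full travel and springs back up when released; it counts as pressed beyond 0.004
- chime_top (a point): centre of the top of the red cap (44 mm across) of the desk chime: a white housing fixed to the table, 60 mm across and 12 mm high, the cap's top 22 mm above the table when up; the point moves with the cap
- microscope: a loose white school microscope with black tube and stage, bystander; foot 150 x 110 mm (x, y), about 310 mm tall, 1.8 kg. Origin: centre of the foot's underside; z up
- petri_dish: a loose closed petri dish, bystander, 90 mm across and 15 mm high, clear with an amber filling. Origin: centre of its underside; z up
Mind the look-alikes: they are no part of the job. Of the things shaped like the part that bears chime, the white one is meant.

How it is judged:
By the outcome, as a careful person would: the job done as asked, in the order asked, and still so for the second after the job is handed in, with the robot touching nothing.
It also fails if it takes over 40 s, if anything falls off the work surface, if the arm or the gripper's body presses on something with over 40 N, if the wrist force passes 120 N, or if a joint passes its speed limit or range.

## Working session

There is one attempt and no reset: what is moved stays moved. The work goes in short steps, each a Python script; the robot and the scene stay as the last script left them, time stands still between calls to the robot, and variables do not carry over. Pictures are saved under pics/ and viewed, at most 10 in all, crops included, and the job is handed in when it is done.

```bash
mkdir -p pics; cat > h.py <<'E'
import numpy as np, cv2
from bench import env, kinematics, monitor, eyes, job
def grab(n,save=None):
    f=eyes.grab_frame(n)
    if save: cv2.imwrite('pics/'+save,cv2.cvtColor(f['frame'],cv2.COLOR_RGB2BGR))
    return f
def ray(f,uv,z):
    K=np.array(f['mtx'],float);V=np.array(f['view'])
    # drawn = s*(1+k1 r^2), r of undistorted ray
    p=cv2.undistortPoints(np.array([[uv]],float),K,np.array([f['k1'],0,0,0,0.]))[0,0]
    R=V[:3,:3];c=-R.T@V[:3,3];d=R.T@np.array([p[0],p[1],1])
    return c+d*(z-c[2])/d[2]
E
python3 - <<'E'
from h import *
f=grab('top','top1.png');g=grab('scene','scene1.png')
print(f['k1'],np.round(f['view'],3).tolist());s=monitor.sense();print(s['clock'],s['position'],s['ee_rot'],s['contact_force'])
E
```

```text
-0.09388891201619615 [[-0.012, -1.0, 0.007, 0.065], [-0.985, 0.01, -0.171, 0.576], [0.171, -0.009, -0.985, 0.864], [0.0, 0.0, 0.0, 1.0]]
0.1 [ 0.18135278 -0.49245916  0.24950048] [ 9.84482658e-01  1.75480969e-01  2.62866834e-05 -5.69386159e-04] [-0.25600372  0.46482979 -0.35643985]
```

View pics/top1.png

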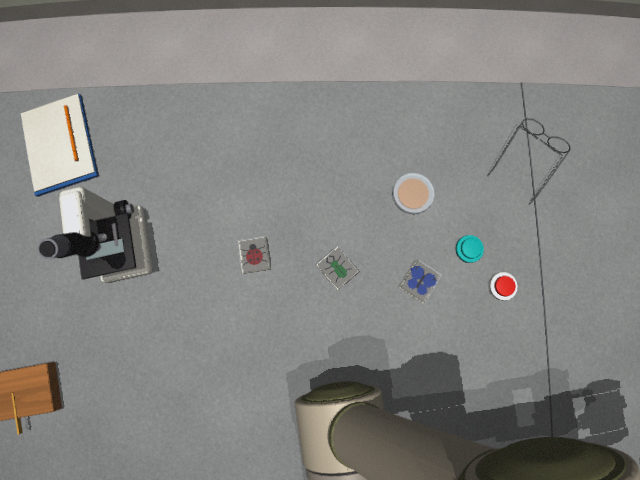

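View pics/scene1.png

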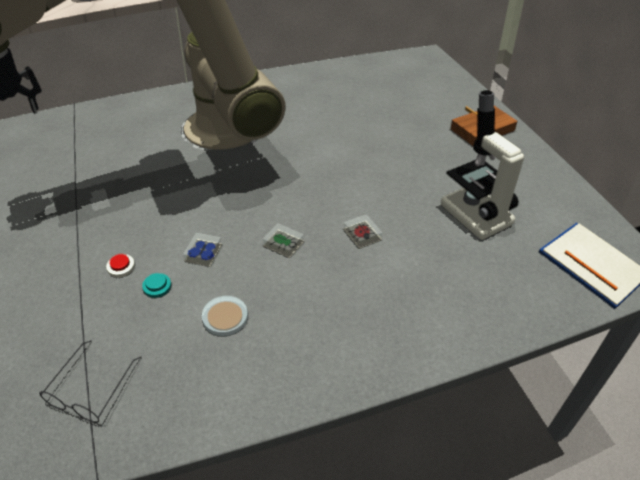

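The top view shows two chime-shaped things: a white housing with a red cap at (504,286) and an all-teal one at (470,249). The white one fits the description. The blue butterfly block is at (421,281), with green stag (338,267) and red ladybird (255,255). The scene view agrees: chime (120,263), butterfly (203,249). Next I'll measure both and confirm them in a crop.

```bash
python3 - <<'E'
from h import *
def blob(hsv,lo,hi,box):
    m=cv2.inRange(hsv,lo,hi);z=np.zeros_like(m);x0,y0,x1,y1=box;z[y0:y1,x0:x1]=m[y0:y1,x0:x1]
    n,l,st,c=cv2.connectedComponentsWithStats(z)
    k=1+np.argmax(st[1:,4]);ys,xs=np.nonzero(z)
    h=cv2.minAreaRect(np.c_[xs,ys].astype(np.float32))
    return c[k],st[k,4],h
for n,bc,bb in (('top',(480,262,530,310),(395,255,448,308)),('scene',(100,245,140,280),(180,230,226,270))):
    f=grab(n);hsv=cv2.cvtColor(f['frame'],cv2.COLOR_RGB2HSV)
    c,a,h=blob(hsv,(0,150,120),(10,255,255),bc);print(n,'cap',c,a,h,ray(f,c,.022).round(4))
    hw=[ray(f,(c[0]+s*h[1][0]/2,c[1]),.022) for s in(-1,1)];print(' cap width',np.linalg.norm(hw[0]-hw[1]))
    c,a,h=blob(hsv,(105,100,50),(130,255,255),bb);print(' blue',c,h,[ray(f,h[0],z).round(4) for z in(.0,.012,.024)])
    x0,y0,x1,y1=(390,225,530,315) if n=='top' else (95,225,235,305)
    cv2.imwrite(f'pics/crop_{n}.png',cv2.resize(cv2.cvtColor(f['frame'][y0:y1,x0:x1],cv2.COLOR_RGB2BGR),None,fx=5.5,fy=5.5,interpolation=cv2.INTER_CUBIC))
E
```

```text
top cap [505.01993355 285.61461794] 301 ((505.0, 285.5), (19.0, 18.0), 90.0) [ 0.4663 -0.3305  0.022 ]
 cap width 0.041457723438818574
 blue [415.315 276.11 ] ((420.3235168457031, 280.20587158203125), (28.83788299560547, 22.548770904541016), 32.47119140625) [array([ 0.4823, -0.1553,  0.    ]), array([ 0.4815, -0.1525,  0.012 ]), array([ 0.4807, -0.1497,  0.024 ])]
scene cap [118.77981651 261.09633028] 218 ((118.80001831054688, 261.10003662109375), (13.416407585144043, 18.335756301879883), 63.43495178222656) [ 0.4672 -0.3266  0.022 ]
 cap width 0.029714451912921783
 blue [207.67763158 251.44736842] ((201.3653564453125, 249.67308044433594), (24.906747817993164, 16.865985870361328), 11.309932708740234) [array([ 0.4686, -0.1496,  0.    ]), array([ 0.481 , -0.1503,  0.012 ]), array([ 0.4933, -0.151 ,  0.024 ])]
```

View pics/crop_top.png

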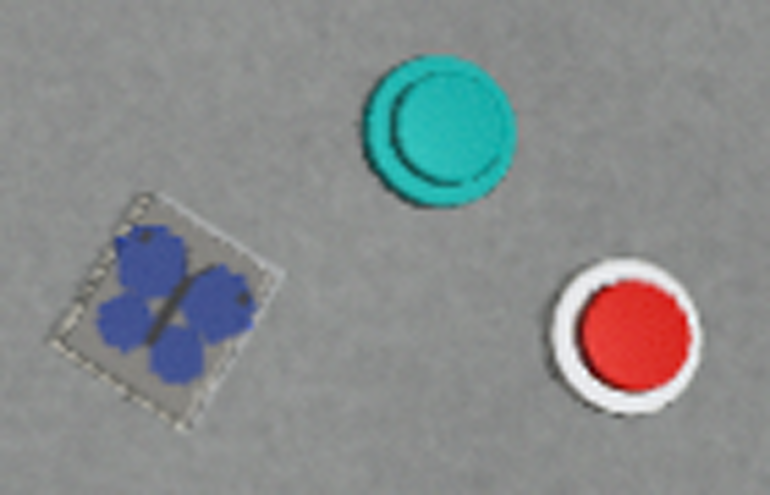

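The crop confirms it: white housing with red cap, and the blue butterfly with its block outline centred at about (420.5,281). Both measurements fit: cap width is 41 mm against 44, and the two views cross at z≈12 mm for the insect. Now I'll close the gripper, go above the chime and check from near.

```bash
python3 - <<'E'
from h import *
env.close_gripper()
q=[1,0,0,0]
env.reach([0.467,-0.3285,0.16],monitor.sense()['ee_rot'])
f=grab('wrist','w1.png');s=monitor.sense();print(s['clock'],s['position'],s['finger_gap'],s['contact_force'])
hsv=cv2.cvtColor(f['frame'],cv2.COLOR_RGB2HSV)
m=cv2.inRange(hsv,(0,150,120),(10,255,255));n,l,st,c=cv2.connectedComponentsWithStats(m)
k=1+np.argmax(st[1:,4]);print(st[k],c[k],ray(f,c[k],.022))
E
```

```text
2.3083 [ 0.46638757 -0.32959617  0.16042299] -0.0007367736966330706 [ 0.22691301  0.16124862 -0.09517167]
[315 225  28  24 211] [330.84834123 238.16113744] [ 0.45943315 -0.3422849   0.022     ]
```

View pics/w1.png

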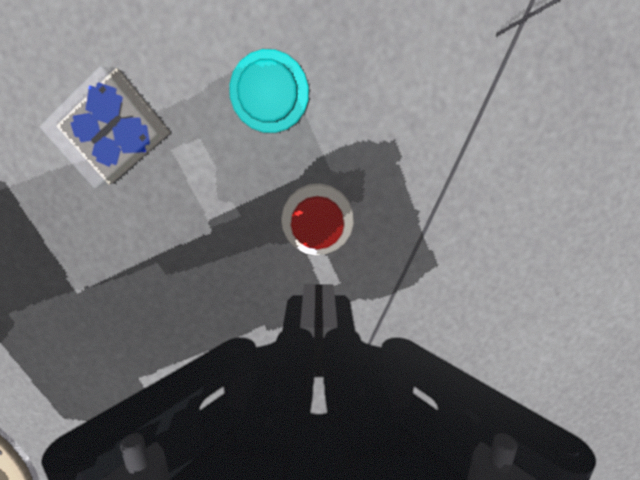

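The wrist view shows the shut fingers near the chime. The cap is half shadowed, with its true centre at about (317,222); my mask caught only a part of it. The butterfly block's top-face outline has corners at about (43,127), (103,66), (165,130) and (103,186). I'll recompute the cap with a darker threshold, then press.

```bash
python3 - <<'E'
from h import *
f=grab('wrist');hsv=cv2.cvtColor(f['frame'],cv2.COLOR_RGB2HSV)
m=cv2.inRange(hsv,(0,130,50),(12,255,255))|cv2.inRange(hsv,(170,130,50),(180,255,255))
n,l,st,c=cv2.connectedComponentsWithStats(m);k=1+np.argmax(st[1:,4]);x,y,w,h,a=st[k]
u=(x+w/2-.5,y+h/2-.5);p=ray(f,u,.022);print(st[k],p,np.linalg.norm(ray(f,(x,u[1]),.022)-ray(f,(x+w,u[1]),.022)))
c=(np.array(p)+[.4668,-.3285,.022])/2
if np.linalg.norm(p[:2]-[.4668,-.3285])<.008:
    env.movel([c[0],c[1],.05],.15)
    hit=env.movel([c[0],c[1],.031],.02,guard=9);s=monitor.sense();print(hit,s['position'],s['contact_force'])
    env.hold(.3);s=monitor.sense();print(s['position'],s['contact_force']);grab('scene','press.png')
    env.movel([c[0],c[1],.12],.1);s=monitor.sense();print(s['clock'],s['contact_force'])
E
```

```text
[ 291  197   53   52 2122] [ 0.4678879  -0.32740071  0.022     ] 0.042158951167588596
True [ 0.46741168 -0.32799578  0.03472386] [-1.85222152  0.07312574  6.25424997]
[ 0.46742356 -0.32799224  0.03469623] [-0.63380555  0.94781816  6.77334113]
5.35 [-0.22451261  0.1653909   0.02179886]
```

The button went fully down (tip at 15.7 mm, 6.8 N) and was released. Now I'll move high above the butterfly block and check from near.

```bash
python3 - <<'E'
from h import *
env.movel([.4675,-.328,.16],.2); env.movel([.480,-.1515,.16],.2)
f=grab('wrist','w2.png');hsv=cv2.cvtColor(f['frame'],cv2.COLOR_RGB2HSV)
m=cv2.inRange(hsv,(105,90,30),(130,255,255));m[300:]=0
n,l,st,c=cv2.connectedComponentsWithStats(m)
ks=[k for k in range(1,n) if st[k,4]>100];print(st[ks].tolist())
ys,xs=np.nonzero(np.isin(l,ks));h=cv2.minAreaRect(np.c_[xs,ys].astype(np.float32));print(h,ray(f,h[0],.012),monitor.sense()['clock'])
E
```

```text
[[281, 179, 54, 52, 1425], [297, 211, 57, 41, 1285]]
((315.9459533691406, 218.17568969726562), (73.0068130493164, 61.31690216064453), 53.97262954711914) [ 0.48180792 -0.14871848  0.012     ] 6.7833
```

View pics/w2.png

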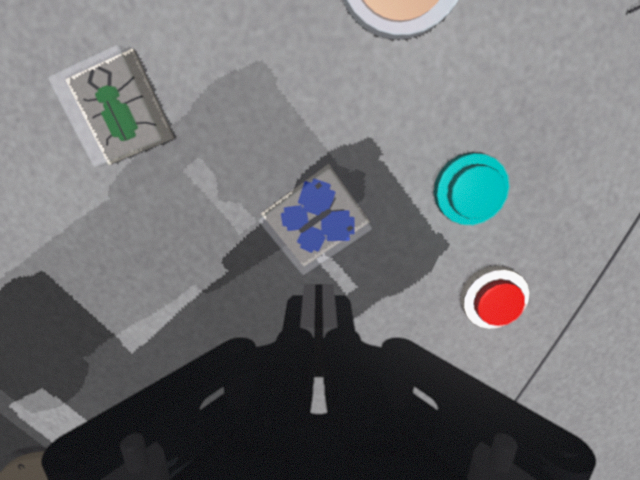

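View pics/press.png

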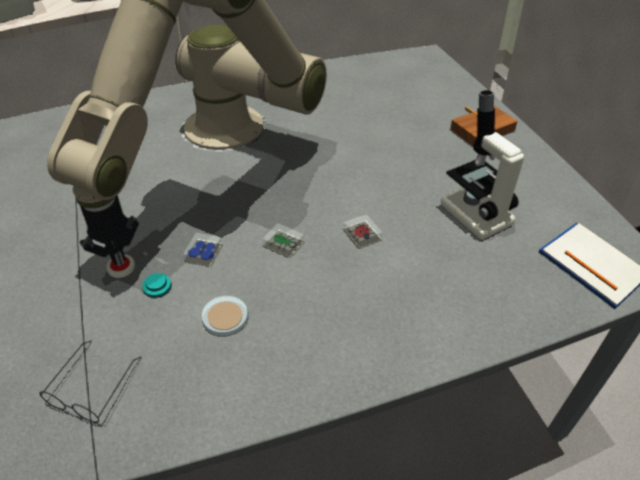

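press.png shows the fingertips on the red cap at (120,263). In w2 the cap is up again at (500,303), and the butterfly block's outline is centred at about (316,220), which gives (0.481,-0.150). All the views agree, so I'll descend, hold and check.

```bash
python3 - <<'E'
from h import *
env.movel([.4808,-.150,.16],.1); env.movel([.4808,-.150,.076],.1)
env.hold(3.5);s=monitor.sense();print(s['clock'],s['position'],s['ee_rot'],s['contact_force'],abs(s['qvel']).max())
grab('scene','end.png')
E
```

```text
11.525 [ 0.48078956 -0.1499926   0.07598655] [ 9.84482059e-01  1.75484965e-01 -1.84211183e-04 -2.60527130e-04] [-0.4405003  -0.405598   -0.13569036] 0.0017026385914389215
```

View pics/end.png

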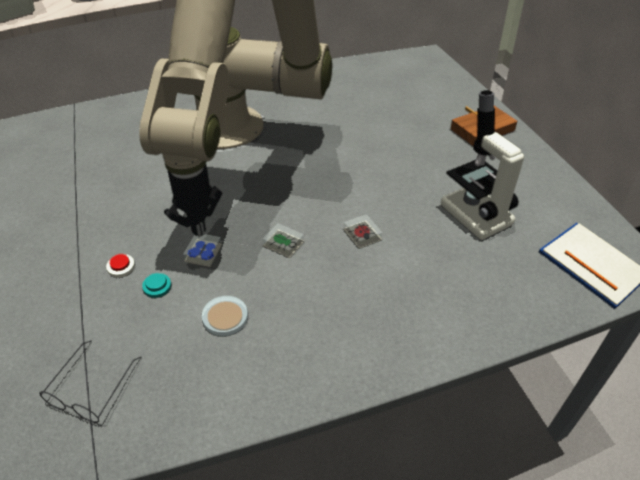

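The fingers point down just above the butterfly block (tip at about (201,233), block at (203,249)). Nothing has moved, and the chime at (120,263) is up.

```bash
python3 -c "
from h import *
print(job.hand_in())"
```

```text
the job is handed in; nothing more can be done
None
```

I pressed the red-capped white chime fully down and let it spring back. The arm then held still for 3.5 s with its fingertips about 33 mm above the middle of the blue butterfly block, and I handed the job in from there (about 11.5 s on the robot's clock), with no sign of anything else touched or moved.

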